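# Shift the bench gearbox into third

## Task

Put the bench gearbox into third: push its shift lever with the outside of the fingertips to neutral, across to the right along the cross lane, and then forward (away from the robot) as far as it goes into the far right slot, and leave it there. Only push the lever, never take it between the fingers; do not let it go into fourth (the near right slot), and leave the block, the jar and the tape measure beside the gearbox where they are.

Things in the scene. Friction and masses are not known exactly. Their poses are not given: they have to be found in the camera images.
- gearbox: Fixed grey gearbox, foot 160x160x13 mm, housing 124x124 mm, 124 mm high. Origin at the centre of the underside; its x axis is forward (away from the robot, up to 0.3 rad off), y left, z up. A steel shaft stub points forward at z = 60 mm, to x = 100 mm.
- gate (a point): Centre of the top of the level 8 mm gate plate (z = 124 mm), axes as the gearbox. In it an H-shaped opening: the cross lane (neutral) along y, 20 mm wide; slots 18 mm wide along x at y = +28 mm (left: first forward, second back) and y = -28 mm (right: third forward, fourth back), marked by 1 to 4 drilled dots. Solid tongues between the slots, corners rounded 6 mm.
- knob (a point): Centre of the black ball knob, 34 mm across, on a steel stick 10 mm thick that leans about a pivot 30 mm above the gearbox's origin. It lies 160 mm from the pivot (z 175 to 190 mm, 50 to 65 mm above the gate plate) and moves 47 mm to each side, 43 mm forward and back. Pushing it takes about 2 to 4 N; it stays where it is left.
- lean_right (a joint): Sideways lean of the lever, rad: -0.30 = left stop, 0 = upright, +0.30 = right stop (along the gearbox's -y). In a left slot it lies between -0.30 and -0.25, in a right slot between 0.25 and 0.30.
- lean_forward (a joint): Forward lean of the lever, rad: +0.27 = fully forward (gearbox +x), 0 = neutral, -0.27 = fully back. The lever crosses freely only within about 0.055 of 0; the rounded tongue corners guide it in from a little farther off. At the start it stands on the left side: in first, in second or in neutral.
- wood_block: Wooden offcut, 60x115x30 mm, left of the gearbox; loose bystander beside the gearbox, to be left alone; origin at the centre of its underside
- screw_jar: Screw jar with a lid, 60 mm diameter, 76 mm high, right of the gearbox; loose bystander beside the gearbox, to be left alone; origin at the centre of its underside
- tape_measure: Tape measure, 75x89x34 mm, right of and beyond the gearbox; loose bystander beside the gearbox, to be left alone; origin at the centre of its underside

How it is judged (in metres and radians):
On the way:
1. the lever stands at the right end of the cross lane, in neutral (value of joint lean_right above 0.24 rad and value of joint lean_forward between -0.12 and 0.12 rad).
At the end, for the whole second after the job is handed in: The lever rests in third: sideways lean above 0.24 rad (right slot) and forward lean above 0.22 rad of 0.27; the block, jar and tape measure are within 15 mm of where they stood (value of joint lean_right above 0.24 rad and value of joint lean_forward above 0.22 rad and velocity of joint lean_forward between -0.05 and 0.05 rad/s and not (distance of wood_block from where it was at the start of the episode above 0.015 m) and not (distance of screw_jar from where it was at the start of the episode above 0.015 m) and not (distance of tape_measure from where it was at the start of the episode above 0.015 m)); the robot touches nothing.
It fails at once if the lever goes into fourth (the near right slot) (value of joint lean_right above 0.24 rad and value of joint lean_forward below -0.15 rad).
It fails at once if the knob or stick is taken between the fingers instead of pushed (horizontal distance between the grasp point and knob below 0.014 m and contact force between the fingers and lean_right above 0.5 N).
It fails at once if the wood block is moved or lifted by more than 15 mm (distance of wood_block from where it was at the start of the episode above 0.015 m).
It fails at once if the screw jar is moved or lifted by more than 15 mm (distance of screw_jar from where it was at the start of the episode above 0.015 m).
It fails at once if the tape measure is moved or lifted by more than 15 mm (distance of tape_measure from where it was at the start of the episode above 0.015 m).
It also fails if it takes over 64 s, if anything falls off the work surface, if the arm or the gripper's body presses on something with over 40 N, if the wrist force passes 120 N, or if a joint passes its speed limit or range.

## Robot

A 6-joint arm with a two-finger parallel gripper is mounted at the origin on a cart in front of the work surface, level with it; the furniture and walls round the work are solid. World frame = base frame: x ahead of the robot, y to its left, z up, the work surface at z = 0. Lengths are in mm, angles in rad, forces in N, time in s.
With the tool pointing down it reaches from about 275 to 850 mm from the base axis. Payload 19 kg.
Tool frame: the origin (TCP) lies between the finger pads; the fingertips stand tips_ahead ahead of it and the grasp point (between the pads) lies 5 mm behind it (tips_ahead is the distance from the TCP to the fingertips, in mm); z points along the fingers, y is the line along which they close (so a half turn about z gives the same grasp; the last joint's range is limited). The gripper opens to 85 mm and grips with 20 to 120 N. Pads are 22 mm wide; open, the fingers measure 114 mm over their backs; the gripper's body (76 mm by 85 mm) begins 54 mm behind the grasp point. The pads swing forward as they close: fully open they stand 13 mm farther back than shut.
Start: joints at [-0.134, 0.15, 1.437, -0, 1.554, -0.134], TCP at [574.971, -0.016, 245.267] pointing down, gripper open.
Joint ranges: [-2.8, 2.8], [-0.68, 2.1], [0.12, 2.68], [-1.39, 4.53], [0.16, 2.79], [-2.81, 2.81]. Speed limits (rad/s): [1.89, 1.89, 2.22, 3.01, 3.01, 3.01].

## Interface

Orientations are given as a rotation vector (axis times angle).
In Python, from station import get_state, grab_frame, sign_off, tips_ahead gives the robot as it stands.
- The arm moves only by the shell command python3 -m jog 'ROWS' [FORCE]. ROWS is JSON, a list that holds one entry, the list of rows, each a list of 7 numbers: the shift along the tool's x, y, z in cm, then the turn, a rotation vector about the tool's x, y, z in rad, then the closure in counts, from 0 (fully open) to 255 (shut). A call has 1 to 8 rows; each row is the pose to reach, as a shift and turn from the pose commanded when the call began, along the tool's axes at that moment; what a row does not reach only later rows make up. A row lasts 1/8 s, in which the tool goes at most 62.5 mm and 10.7 degrees, less where a joint would pass 70% of its speed; a pose out of reach is approached as far as the arm can. A call with a gripper value outside its range is refused whole. The fingers move at their own pace and stop on an object; FORCE is the grip in N (left out, the last holds). Time passes only in rows, so rows that repeat a pose let the fingers close. It gives the time, the measured TCP pose, the force, the opening and the grip force at its end, in the units of the state.
- get_state(): the state, without advancing time (a new reading comes with each control period).
- grab_frame(name): name is "scene" or "side" or "wrist"; returns a dict with "pixels" (480x640x3 uint8, red, green, blue), "z_map" (480x640 float32, mm along the optical axis (not along the pixel's ray), 0 where there is no reading), "K" (3x3 intrinsics, pixels), "R" (3x3) and "t" (3): a world point X has camera coordinates R X + t; the wrist camera has in their place "hand_eye" (4x4, takes a point from camera to tool coordinates, whose origin is the TCP and whose axes are the flange's). Camera axes: x right, y down, z forward; pixel columns grow to the right and rows downward; lengths in mm; the calibration is good to about 2 mm. A picture is of the moment at which its call begins: read the wrist's pose just before it.
- sign_off(): hands the job in; it is judged then, once.
The state is a dict: "time": time; "qpos": joint angles; "joint_velocities": joint speeds; "joint_torque": joint torques, N m; "tcp_pos": TCP position; "ee_rot": TCP orientation; "force": force on the tool from outside, world axes, zero at the start; "wrist_torque": the same for the moment, N m; "opening": opening from 0.0 (shut) to 1.0 (fully open); "finger_force": force on a finger pad.
Only numpy, scipy, OpenCV 4.12 (cv2) and the standard library are available. Lean on these libraries where they do the work, as an engineer would, in place of code of your own. Each camera call takes 0.05 s, during which the arm holds its last target. There are 200 camera calls.

## Working session

There is one attempt and no reset: what is moved stays moved. The work goes in short steps, Python scripts to look and compute and a shell command to move; the robot and the scene stay as the last step left them, time stands still between calls to the robot, and variables do not carry over. Pictures are saved under pics/ and viewed, at most 10 in all, crops included, and the job is handed in when it is done.

```bash
mkdir -p pics; python3 - <<'E'
from station import *
import cv2,numpy as np
s=get_state();print({k:np.round(v,3) for k,v in s.items()});print(tips_ahead if not callable(tips_ahead) else tips_ahead())
for n in("scene","side"):
    f=grab_frame(n);np.savez(f"pics/{n}0.npz",**f);cv2.imwrite(f"pics/{n}0.png",f["pixels"][...,::-1]);print(n,f["K"],f["R"],f["t"],-f["R"].T@f["t"])
E
```

```text
{'time': np.float64(0.0), 'qpos': array([-0.134,  0.151,  1.438, -0.   ,  1.554, -0.134]), 'joint_velocities': array([ 0.001,  0.   , -0.   ,  0.   , -0.   ,  0.   ]), 'joint_torque': array([ 0.0000e+00, -7.1306e+01, -5.7086e+01, -0.0000e+00,  9.0000e-03,
        0.0000e+00]), 'tcp_pos': array([ 5.74761e+02, -1.20000e-02,  2.44672e+02]), 'ee_rot': array([-2.221e+00, -2.221e+00,  1.000e-03]), 'force': array([0.287, 0.358, 0.725]), 'wrist_torque': array([ 0.052,  0.006, -0.002]), 'finger_force': np.float64(0.0), 'opening': np.float64(1.002)}
14.0
scene [[440.75721065   0.         315.84503676]
 [  0.         440.75721065 235.80594342]
 [  0.           0.           1.        ]] [[-0.654717   -0.75575384  0.01348227]
 [-0.46027056  0.38446153 -0.80021268]
 [ 0.5995804  -0.53011834 -0.59956475]] [542.36626151 316.09648218 666.34453337] [101.05920052 641.60990797 645.14878037]
side [[532.32670746   0.         324.12504378]
 [  0.         532.32670746 241.98863774]
 [  0.           0.           1.        ]] [[-0.99223361 -0.12429493  0.00482015]
 [-0.06551123  0.48924309 -0.86968355]
 [ 0.10573903 -0.86324502 -0.49358615]] [ 606.76508137   72.3567404  1015.31536302] [499.43442762 916.4837221  561.14836529]
```

View pics/scene0.png

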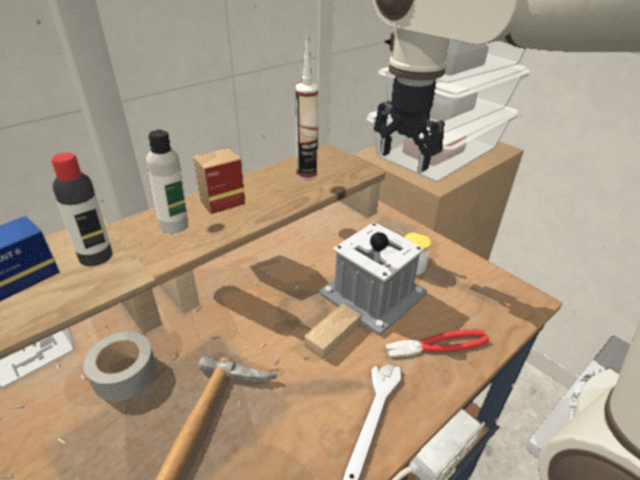

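View pics/side0.png

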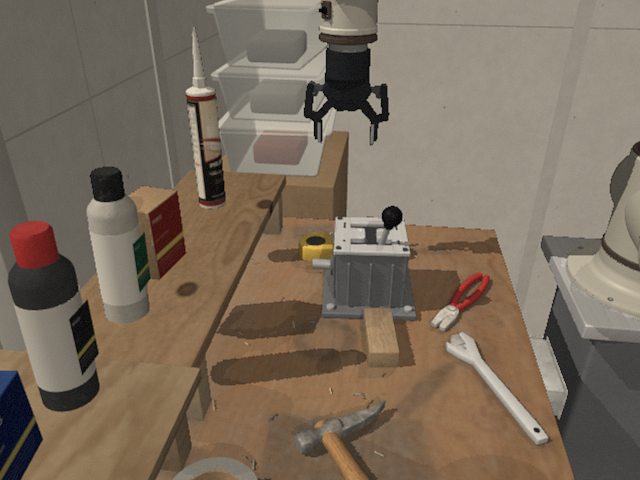

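Both views show the gearbox, with its knob at (379,241) in scene and (392,216) in side. The knob stands on the robot's side, so the lever looks to be in second. Next I measure the knob and the gate plate.

```bash
cat > h.py <<'E'
import numpy as np,cv2
def cloud(f):
    z=f["z_map"].astype(float);v,u=np.indices(z.shape);K=f["K"]
    c=np.stack([(u-K[0,2])/K[0,0]*z,(v-K[1,2])/K[1,1]*z,z],-1)
    return (c-f["t"])@f["R"]
def ray(f,u,v):
    d=f["R"].T@np.linalg.solve(f["K"],[u,v,1.]);return -f["R"].T@f["t"],d/np.linalg.norm(d)
def tri(rs):
    A=sum(np.eye(3)-np.outer(d,d) for o,d in rs);b=sum((np.eye(3)-np.outer(d,d))@o for o,d in rs);return np.linalg.solve(A,b)
def knob(f,u0,v0,r=16):
    m=np.zeros(f["pixels"].shape[:2],np.uint8);m[v0-r:v0+r,u0-r:u0+r]=255
    m&=((f["pixels"].max(2)<60)*255).astype(np.uint8)
    n,l,s,c=cv2.connectedComponentsWithStats(m);i=1+np.argmax(s[1:,4]);return c[i],s[i]
E
python3 - <<'E'
from h import *
rs=[]
for n,u,v in(("scene",379,241),("side",392,216)):
    f=dict(np.load(f"pics/{n}0.npz"));c,s=knob(f,u,v);print(n,c,s);rs.append(ray(f,*c))
    P=cloud(f);ok=(f["z_map"]>0)&(abs(P[...,2]-124)<6)
    vv,uu=np.indices(ok.shape);ok&=(abs(uu-u)<75)&(abs(vv-v)<60)
    p=P[ok];R=cv2.minAreaRect(p[:,:2].astype(np.float32));print(len(p),p[:,2].mean(),R)
    # things around
    for nm,lo,hi in(("z26-34",26,34),("z70-80",70,80)):
        q=P[(f["z_map"]>0)&(P[...,2]>lo)&(P[...,2]<hi)&(abs(P[...,0]-560)<250)&(abs(P[...,1])<250)]
        print(nm,len(q),q.min(0),q.max(0))
K=tri(rs);print("knob",K,[np.linalg.norm(np.cross(K-o,d)) for o,d in rs])
E
```

```text
scene [378.95067265 241.59641256] [371 233  18  18 223]
3195 124.79410739408733 ((606.8272705078125, 82.85533905029297), (179.77261352539062, 354.1697998046875), 66.37303924560547)
z26-34 999 [ 451.22162918 -245.39259872   26.00125948] [805.35243699 249.90270347  33.98457484]
z70-80 633 [ 451.94983615 -116.96936642   70.03801497] [748.66203896 179.36698524  79.95898014]
side [391.20224719 217.04775281] [382 206  20  24 356]
2227 125.14248341980495 ((517.5615844726562, 113.5254135131836), (124.61515045166016, 128.1942138671875), 3.7808918952941895)
z26-34 1223 [ 452.12604632 -249.0847443    26.00472387] [745.25867295 249.97545909  33.98899033]
z70-80 548 [ 452.17944763 -109.73137195   70.00266728] [725.29590173 179.26372999  79.98067132]
knob [485.40368448 154.73858584 178.44589826] [np.float64(0.7187138215767858), np.float64(0.7187138215767159)]
```

```bash
python3 - <<'E'
from h import *
for n in("scene","side"):
    f=dict(np.load(f"pics/{n}0.npz"));P=cloud(f);px=f["pixels"].astype(int)
    near=(f["z_map"]>0)&(np.hypot(P[...,0]-517,P[...,1]-113)<115)
    ok=(near&(abs(P[...,2]-124)<4)).astype(np.uint8);N,l,s,c=cv2.connectedComponentsWithStats(ok);i=1+np.argmax(s[1:,4])
    p=P[l==i];print(n,len(p),cv2.minAreaRect(p[:,:2].astype(np.float32)),p[:,2].mean())
    np.set_printoptions(suppress=True,precision=1)
    print(cv2.boxPoints(cv2.minAreaRect(p[:,:2].astype(np.float32))))
    k=(f["z_map"]>0)&(P[...,2]>150)&(np.hypot(P[...,0]-517,P[...,1]-113)<90)&(P[...,2]<200)
    q=P[k]; A=np.c_[2*q,np.ones(len(q))]; q=q[q[:,2]>162];A=np.c_[2*q,np.ones(len(q))];x=np.linalg.lstsq(A,(q**2).sum(1),rcond=None)[0];print("knob sphere",x[:3],np.sqrt(x[3]+x[:3]@x[:3]),len(q),q.min(0),q.max(0))
    # stuff above z=135 within 300mm
    o=(f["z_map"]>0)&(P[...,2]>100)&(abs(P[...,0]-560)<200)&(abs(P[...,1]-80)<250)&(np.hypot(P[...,0]-517,P[...,1]-113)>95)&(P[...,2]<240)
    h,xe,ye=np.histogram2d(P[o][:,0],P[o][:,1],bins=[np.arange(360,761,40),np.arange(-170,331,50)]);print(h.astype(int))
    big=cv2.resize(f["pixels"][190:300,300:440] if n=="scene" else f["pixels"][190:330,290:440],None,fx=4,fy=4,interpolation=cv2.INTER_CUBIC);cv2.imwrite(f"pics/{n}crop.png",big[...,::-1])
E
```

```text
scene 2141 ((517.12255859375, 114.2862548828125), (124.7775650024414, 126.93803405761719), 4.172662258148193) 124.24310011589084
[[450.3 173. ]
 [459.5  46.4]
 [584.   55.5]
 [574.7 182.1]]
knob sphere [484.5 157.2 181.4] 16.2203649150379 300 [467.5 146.2 167.9] [499.2 174.2 198.2]
[[  0   0   0   0   0   0   0   0   0   0]
 [  0   0   0   0   0   0   0   0   0   0]
 [  0   0   0   0   0   0   0   0   0   0]
 [  0   0   0   0   0   0   0   0   0   0]
 [  0   0   0   0   0   0   0   0   0   0]
 [  0   0   0   0   0   0   0   0   0   0]
 [  0   0   0   0   0   0   0   0   0   0]
 [  0   0   0   0   0   0   0   0   0   0]
 [  0 134 155 163 180 198 206 229 254 275]
 [  0 151 173 183 199 211 239 254 272 304]]
side 2049 ((517.5615844726562, 113.5254135131836), (124.61515045166016, 128.1942138671875), 3.7808918952941895) 125.2801824349433
[[451.2 173.4]
 [459.6  45.5]
 [584.   53.7]
 [575.5 181.6]]
knob sphere [484.8 155.1 181.8] 17.353052113592238 379 [468.8 147.8 162.4] [500.7 174.7 199.8]
[[  0   0   0   0   0   0   0   0   0   0]
 [  0   0   0   0   0   0   0   0   0   0]
 [  0   0   0   0   0   0   0   0   0   0]
 [  0   0   0   0   0   0   0   0   0   0]
 [  0   0   0   0   0   0   0   0   0   0]
 [  0   0   0   0   0   0   0   0   0   0]
 [  0   0   0   0   0   0   0   0   0   0]
 [  0   0   0   0   0   0   0   0   0   0]
 [  1  82 104 115 134 154 172 200 239 276]
 [  2 176 200 227 254 297 343 398 456 540]]
```

View pics/scenecrop.png

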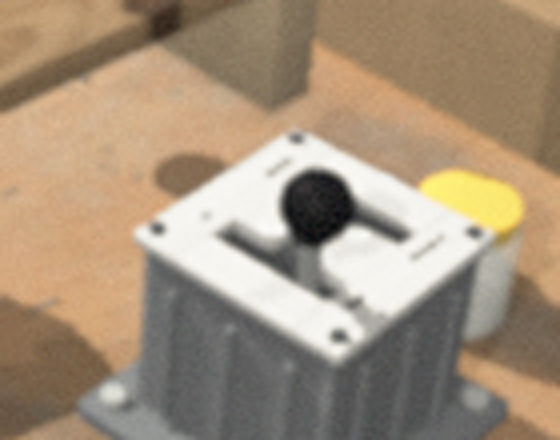

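The crop confirms the gate layout: the lever is in the left slot on the near side (second), and the cross lane and right slot are open. Gate centre is about (517,114) with yaw about 0.069. The knob is about -29 forward and +44 left in the gearbox frame. I'll close the gripper, align it with the gearbox and stage behind the knob at height.

```bash
python3 -m jog '[[[0,-4,0,0,0,-0.035,255],[4,-8,0,0,0,-0.069,255],[8,-12,0,0,0,-0.069,255],[12,-14.2,0,0,0,-0.069,255],[15.2,-14.2,0,0,0,-0.069,255],[15.2,-14.2,0,0,0,-0.069,255],[15.2,-14.2,0,0,0,-0.069,255]]]'; python3 - <<'E'
from station import *
import cv2,numpy as np
s=get_state();print(s["tcp_pos"],s["ee_rot"],s["force"],s["opening"],tips_ahead if not callable(tips_ahead) else tips_ahead())
f=grab_frame("side");cv2.imwrite("pics/side1.png",cv2.resize(f["pixels"][60:330,250:530],None,fx=2,fy=2)[...,::-1])
E
```

```text
time: 0.98
tcp_pos: [432.9, 151.7, 245.1]
ee_rot: [-2.143, -2.297, 0.001]
force: [-0.3, -0.8, -0.7]
opening: 0.001
finger_force: 0.0
[432.94475261 151.70037122 245.05855833] [-2.14292858e+00 -2.29696701e+00  9.62268915e-04] [-0.26914713 -0.7920111  -0.69001452] 0.0010121696829334555 14.0
```

View pics/side1.png

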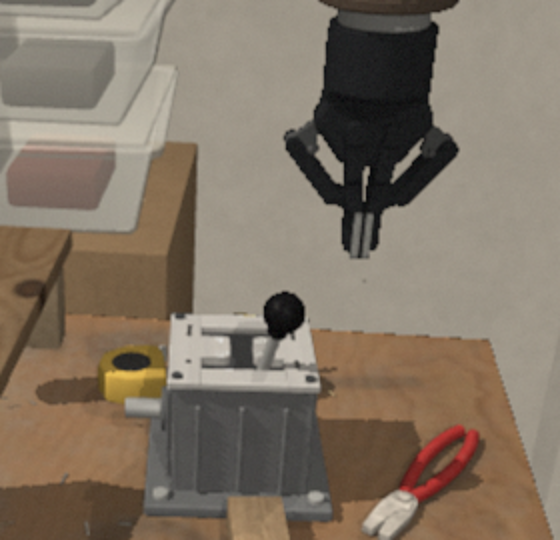

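The closed fingers hang about 45 mm behind the knob, in line with it, at (360,255) in the crop; the knob is at (284,313). Next: descend and push forward most of the way to neutral.

```bash
python3 -m jog '[[[0,0,3,0,0,0,255],[0,0,6.1,0,0,0,255],[0,0.8,6.1,0,0,0,255],[0,1.6,6.1,0,0,0,255],[0,2.4,6.1,0,0,0,255],[0,3.2,6.1,0,0,0,255],[0,4,6.1,0,0,0,255],[0,4,6.1,0,0,0,255]]]'; cat >> h.py <<'E'
from station import *
C=np.array([517.3,113.9]);Y=0.069
def gb(p): 
    d=np.asarray(p)[:2]-C;c,s=np.cos(Y),np.sin(Y);return np.array([c*d[0]+s*d[1],-s*d[0]+c*d[1]])
def look():
    "knob from depth of both cameras: round, dark, apart from the tool (lowest dark blob above gate)"
    s=get_state();print("t",s["time"],"tcp gb",gb(s["tcp_pos"]).round(1),s["tcp_pos"][2].round(1),"F",s["force"].round(1))
    for n in("scene","side"):
        f=grab_frame(n);P=cloud(f);T=s["tcp_pos"]
        g=np.stack([np.cos(Y)*(P[...,0]-C[0])+np.sin(Y)*(P[...,1]-C[1]),-np.sin(Y)*(P[...,0]-C[0])+np.cos(Y)*(P[...,1]-C[1]),P[...,2]],-1)
        t=gb(T)
        k=(f["z_map"]>0)&(g[...,2]>165)&(g[...,2]<208)&(abs(g[...,0])<68)&(abs(g[...,1])<72)&(f["pixels"].max(2)<80)
        k&=~((abs(g[...,0]-t[0])<18)&(abs(g[...,1]-t[1])<14))
        q=g[k]
        if len(q)<30: print(n,"few",len(q));continue
        # known radius 17: robust fit
        from scipy.optimize import least_squares
        x0=q.mean(0)-[0,0,5]
        r=least_squares(lambda x:np.linalg.norm(q-x,axis=1)-17,x0,loss="soft_l1",f_scale=1)
        print(n,len(q),"knob gb",r.x.round(1),"rms",np.sqrt(np.mean(r.fun**2)).round(2))
        cv2.imwrite(f"pics/last_{n}.png",cv2.resize(f["pixels"][110:310,270:470],None,fx=2.5,fy=2.5)[...,::-1])
E
python3 -c "
from h import *;look()"
```

```text
time: 2.02
tcp_pos: [473.3, 154.8, 184.2]
ee_rot: [-2.143, -2.297, 0.0]
force: [-0.9, -0.7, 0.1]
opening: -0.003
finger_force: 0.1
t 2.025 tcp gb [-41.   43.8] 184.2 F [-0.9 -0.7  0.1]
scene 164 knob gb [-10.8  45.7 183.1] rms 1.04
side 327 knob gb [-11.2  44.4 184.4] rms 1.06
```

```bash
python3 -m jog '[[[0,0.6,0,0,0,0,255],[0,1.2,0,0,0,0,255],[0,1.2,0,0,0,0,255],[0,0,0,0,0,0,255],[0,-1,0,0,0,0,255]]]'; python3 -c "
from h import *;look()"
```

```text
time: 2.75
tcp_pos: [461.8, 154.0, 184.2]
ee_rot: [-2.143, -2.297, 0.0]
force: [-0.7, -0.7, -0.6]
opening: 0.003
finger_force: 0.0
t 2.75 tcp gb [-52.6  43.8] 184.2 F [-0.7 -0.7 -0.6]
scene 232 knob gb [  0.9  46.1 183.3] rms 0.97
side 338 knob gb [  0.3  44.6 184.7] rms 1.09
```

View pics/last_side.png

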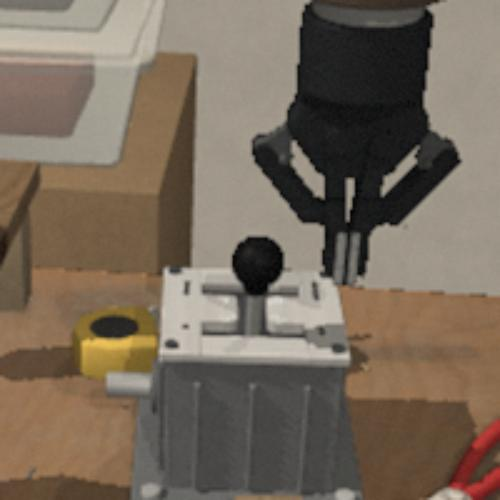

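The lever stands in neutral: the knob is at (258,265) in the crop, directly over the cross lane. Next: go round to its left side and push partway right.

```bash
python3 -m jog '[[[5,0,0,0,0,0,255],[5,3,0,0,0,0,255],[5,5.3,0,0,0,0,255],[5,5.3,0,0,0,0,255],[4,5.3,0,0,0,0,255],[3,5.3,0,0,0,0,255],[2,5.3,0,0,0,0,255],[1,5.3,0,0,0,0,255]]]'; python3 -c "
from h import *;look()"
```

```text
time: 3.85
tcp_pos: [515.0, 166.9, 184.6]
ee_rot: [2.144, 2.296, 0.001]
force: [0.2, 2.0, 1.8]
opening: -0.0
finger_force: 1.2
t 3.85 tcp gb [ 1.4 53.1] 184.6 F [0.2 2.  1.8]
scene 75 knob gb [  0.5  25.1 185.5] rms 1.32
side few 22
```

```bash
python3 -m jog '[[[-1,0,0,0,0,0,255],[-2,0,0,0,0,0,255],[-3,0,0,0,0,0,255],[-4,0,0,0,0,0,255],[-5,0,0,0,0,0,255],[-5.8,0,0,0,0,0,255],[-5.8,0,0,0,0,0,255]]]'; python3 -c "
from h import *;look()"
```

```text
time: 4.82
tcp_pos: [519.1, 109.2, 184.2]
ee_rot: [-2.144, -2.296, 0.001]
force: [-0.3, 1.0, 0.0]
opening: -0.002
finger_force: 0.0
t 4.825 tcp gb [ 1.5 -4.8] 184.2 F [-0.3  1.   0. ]
scene 72 knob gb [  1.5 -32.9 185.6] rms 1.29
side few 24
```

Continue to the right stop in small steps.

```bash
python3 -m jog '[[[-0.5,0,0,0,0,0,255],[-1,0,0,0,0,0,255],[-1.3,0,0,0,0,0,255],[-1.5,0,0,0,0,0,255],[-1.5,0,0,0,0,0,255]]]'; python3 -c "
from h import *;look()"
```

```text
time: 5.55
tcp_pos: [520.1, 94.7, 184.3]
ee_rot: [-2.144, -2.297, 0.0]
force: [-0.3, 1.5, -0.8]
opening: -0.001
finger_force: 0.5
t 5.55 tcp gb [  1.5 -19.3] 184.3 F [-0.3  1.5 -0.8]
scene 79 knob gb [  1.8 -46.5 182.4] rms 1.46
side few 24
```

At the right end of the cross lane. Go back off, round behind it, and check the neutral pose from there.

```bash
python3 -m jog '[[[1,0,0,0,0,0,255],[2.5,0,0,0,0,0,255],[2.5,-3,0,0,0,0,255],[2.5,-5.5,0,0,0,0,255],[2.5,-5.5,0,0,0,0,255],[-1,-5.5,0,0,0,0,255],[-2.5,-5.5,0,0,0,0,255],[-2.5,-5.5,0,0,0,0,255]]]'; python3 -c "
from h import *;look()"
```

```text
time: 6.65
tcp_pos: [467.4, 65.8, 184.3]
ee_rot: [-2.145, -2.295, -0.0]
force: [-0.5, 0.5, -0.4]
opening: 0.002
finger_force: 0.0
t 6.65 tcp gb [-53.1 -44.5] 184.3 F [-0.5  0.5 -0.4]
scene 231 knob gb [  2.  -46.2 183.1] rms 1.21
side 308 knob gb [  1.2 -47.7 184.4] rms 1.72
```

View pics/last_side.png

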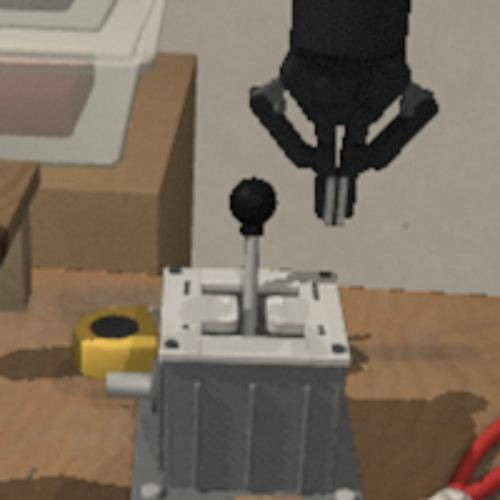

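The lever leans fully right in neutral: the knob is at (253,202) in the crop and the fingers are behind it. Now push it forward into third.

```bash
python3 -m jog '[[[0,2,0,0,0,0,255],[0,2.8,0,0,0,0,255],[0,3.6,0,0,0,0,255],[0,4.4,0,0,0,0,255],[0,5.2,0,0,0,0,255],[0,5.9,0,0,0,0,255],[0,6.4,0,0,0,0,255],[0,6.4,0,0,0,0,255]]]'; python3 -c "
from h import *;look()"
```

```text
time: 7.75
tcp_pos: [531.0, 70.5, 184.2]
ee_rot: [-2.144, -2.297, 0.0]
force: [-0.8, 0.2, 0.2]
opening: -0.002
finger_force: 0.3
t 7.75 tcp gb [ 10.7 -44.3] 184.2 F [-0.8  0.2  0.2]
scene 154 knob gb [ 40.2 -44.7 179.1] rms 1.21
side 263 knob gb [ 39.7 -46.  180.2] rms 1.29
```

```bash
python3 -m jog '[[[0,0.2,0,0,0,0,255],[0,0.35,0,0,0,0,255],[0,0.35,0,0,0,0,255]]]'; python3 -m jog '[[[0,-2,0,0,0,0,255],[0,-5,0,0,0,0,255],[0,-7,-2,0,0,0,255],[0,-7,-6,0,0,0,255],[0,-7,-6,0,0,0,255],[0,-7,-6,0,0,0,255]]]'; python3 -c "
from h import *;look()"
```

```text
time: 8.22
tcp_pos: [534.4, 70.8, 184.3]
ee_rot: [-2.143, -2.297, 0.0]
force: [-1.0, 0.3, 0.2]
opening: -0.004
finger_force: 0.6
time: 8.98
tcp_pos: [464.5, 65.9, 243.9]
ee_rot: [2.144, 2.297, -0.0]
force: [0.4, 0.3, -0.3]
opening: 0.0
finger_force: 0.0
t 8.975 tcp gb [-56.  -44.2] 243.9 F [ 0.4  0.3 -0.3]
scene 211 knob gb [ 43.1 -44.6 178.3] rms 1.13
side 294 knob gb [ 42.3 -45.8 179.5] rms 1.29
```

View pics/last_side.png

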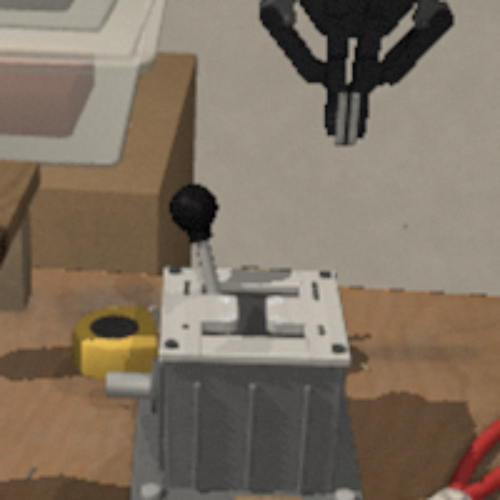

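The lever is fully forward in the far right slot (third), with the knob at (193,210) in the crop. The fingers are clear and the tape measure hasn't moved.

```bash
python3 -c "
from station import *;print(sign_off())"
```

```text
the job is handed in; nothing more can be done
None
```

The gearbox is in third and the job is handed in: the last look had the knob 43 mm forward and 45 mm right, at its forward stop, moved only by pushing, with the arm clear; no verdict came back, and I did not re-measure the block, jar or tape measure.

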